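Cover the bronze fragment with the keyed cover from the drying rack

TASK

Lift the steel cover with the flat grip and notched rim up and off its leaning drying peg, and set it over the bronze fragment on the round mount, feeling with light pressure and turning it until its notches find the pins and the rim sits fully down on the mount's flange. Press gently, do not drop the cover, let go of it at the end, and leave the plain cup, the jars and the beaker where they are.

Things in the scene. Friction and masses are not known exactly. Their poses are not given: they have to be found in the camera images.
- cover: Keyed steel cover: a round cap, 56 mm outside, 50 mm inside diameter, about 160 g. Origin: centre of its open rim; z along its axis to the closed end. Roof inside at z = 62 mm, outside 66 mm. At the start it hangs closed end up on one of two leaning pegs, its roof on the peg's tip, its axis along the peg, its x axis level. A plain cup without grip hangs on the other.
- cover_grip (a point): Middle of the cover's flat grip, on its axis at z = 80 mm: 10 mm thick along the cover's x, 26 mm wide along its y, from z = 66 (roof) to 94 mm. To take it: approach down the cover's axis, fingers on the two 26 mm wide faces.
- cover_notch (a point): Middle of one of the three notches in the cover's rim, on its +x side at the rim; the others are 120 degrees either side. Each is 13 mm wide, 13 mm deep and open downwards.
- cup: Plain steel cup without grip or notches, 56 mm across, 89 mm long, hanging on the other peg. It stays there. Origin on its axis, 66 mm below its closed top; z towards the closed end.
- rack: Steel drying rack, fixed: foot plate 260 (x) by 140 (y) by 12 mm, origin at the centre of its underside; back plate 100 mm high at y = -60 mm. Its two white pegs start at x = +63 and -63, y = -30, z = 70 mm in its frame.
- peg_a: The rack's peg at its +x side (farther from the robot): round, 44 mm in diameter, 115 mm long, leaning 30 degrees from vertical towards the rack's +y (left). Origin: centre of its root; z along it to the tip. The hanging cover's origin is 53 mm up it; the cover is clear of it when its origin has passed 120 mm along this z (pull along the axis).
- peg_b: The same peg at the rack's -x side (nearer the robot).
- mount: Aluminium specimen mount, fixed: round foot 92 mm across, flat flange 80 mm across at z = 30 mm, from which rises a spigot 45 mm in diameter, straight to z = 48 mm, tapering to 28 mm at z = 56 mm; a small bronze fragment stands on it, top at z = 76 mm. Origin: centre of its underside, z up. The cover fits over the spigot with 2.5 mm play all round.
- mount_pins (a point): Centre of the mount's three radial pins, on its axis at z = 39 mm. Pins 6 mm thick, 120 degrees apart, reaching 31 mm from the axis, on a stiff collar (turns only under about 0.8 N m). One pin points along the mount's +x turned by an unreported angle within 0.7 rad either way. Off the pins' headings the cover's rim stops on them at z = 42 mm.
- mount_seat (a point): Centre of the mount's flange, on its axis at z = 30 mm: where the cover's origin must come. With the notches within about 8 degrees of the pins the cover goes down freely to here; find this by feel: press lightly, turn, press again.
- bottle_a: Amber jar with black cap, 44 mm across, 85 mm high, near the mount; origin at its foot.
- bottle_b: Amber jar, 48 mm across, 95 mm high, near the mount; origin at its foot.
- bottle_c: Amber jar, 44 mm across, 85 mm high, near the mount; origin at its foot.
- beaker: Small white beaker, 52 mm across the rim, 60 mm high; origin at its foot.
Mind the look-alikes: they are no part of the job. Leave any green or purple look-alike of the cover alone. There is more than one size of the mount; the job needs the larger.

How it is judged:
By the outcome, as a careful person would: the job done as asked, in the order asked, and still so for the second after the job is handed in, with the robot touching nothing.
It also fails if it takes over 51 s, if anything falls off the work surface, if the arm or the gripper's body presses on something with over 40 N, if the wrist force passes 120 N, or if a joint passes its speed limit or range.

ROBOT

A 6-joint arm with a two-finger parallel gripper is mounted at the origin on the work surface. World frame = base frame: x ahead of the robot, y to its left, z up, the work surface at z = 0. Lengths are in mm, angles in rad, forces in N, time in s.
With the tool pointing down it reaches from about 350 to 975 mm from the base axis. Payload 17.4 kg.
Tool frame: the origin (TCP) lies at the very end of the fingers, on their centre line; the grasp point (between the pads) lies 19 mm behind it; z points along the fingers, y is the line along which they close (so a half turn about z gives the same grasp; the last joint's range is limited). The gripper opens to 85 mm and grips with 20 to 120 N. Pads are 22 mm wide; open, the fingers measure 114 mm over their backs; the gripper's body (76 mm by 85 mm) begins 54 mm behind the grasp point. The pads swing forward as they close: fully open they stand 13 mm farther back than shut.
Start: joints at [1.176, 0.116, 1.442, -0, 1.584, -0.038], TCP at [235.771, 632.491, 231.303] pointing down, gripper open.
Joint ranges: [-2.83, 2.83], [-0.83, 2.19], [0.07, 2.5], [-1.14, 4.28], [0.01, 3], [-2.97, 2.97]. Speed limits (rad/s): [1.89, 1.89, 2.22, 3.14, 3.14, 3.14].

INTERFACE

Orientations are given as a 3x3 rotation matrix whose columns are the frame's x, y, z axes.
In Python, from plant import robot gives the robot as it stands.
- The arm moves only by the tool apply_moves, never from a script. Its argument "series" is text: rows parted by semicolons, each of 7 numbers parted by spaces: the shift along the world's x, y, z in cm, then the turn, a rotation vector about the world's x, y, z in rad, then the gripper command: -1 is fully open, 1 is shut, values between are in proportion. In form: dx dy dz ax ay az jaw; .... A call has 1 to 10 rows; each row is the pose to reach, as a shift and turn from the pose commanded when the call began; what a row does not reach only later rows make up. A row lasts 1/8 s, in which the tool goes at most 62.5 mm and 10.7 degrees, less where a joint would pass 70% of its speed; a pose out of reach is approached as far as the arm can. A call with a gripper value outside its range is refused whole. The fingers move at their own pace and stop on an object; "newtons" is the grip in N (left out, the last holds). Time passes only in rows, so rows that repeat a pose let the fingers close. It gives the time, the measured TCP pose, the force, the opening and the grip force at its end, in the units of the state.
- robot.get_state(): the state, without advancing time (a new reading comes with each control period).
- robot.get_image(name): name is "scene" or "top"; returns a dict with "pixels" (384x512x3 uint8, blue, green, red), "intrinsics" (3x3 intrinsics, pixels), "R" (3x3) and "t" (3): a world point X has camera coordinates R X + t. Camera axes: x right, y down, z forward; pixel columns grow to the right and rows downward; lengths in mm; the calibration is good to about 2 mm. A picture is of the moment at which its call begins. There is no depth.
- robot.sign_off(): hands the job in; it is judged then, once.
The state is a dict: "t": time; "qpos": joint angles; "qvel": joint speeds; "tau": joint torques, N m; "position": TCP position; "tcp_rot": TCP orientation; "contact_force": force on the tool from outside, world axes, zero at the start; "torque": the same for the moment, N m; "gripper_width": opening from 0.0 (shut) to 1.0 (fully open); "gripper_force": force on a finger pad.
Only numpy, scipy, OpenCV 4.12 (cv2) and the standard library are available. Lean on these libraries where they do the work, as an engineer would, in place of code of your own. Each camera call takes 0.05 s, during which the arm holds its last target. There are 200 camera calls.

## Working session

There is one attempt and no reset: what is moved stays moved. The work goes in short steps, Python scripts to look and compute and a tool call to move; the robot and the scene stay as the last step left them, time stands still between calls to the robot, and variables do not carry over. Pictures are saved under pics/ and viewed, at most 10 in all, crops included, and the job is handed in when it is done.

Besides the shell and the picture viewer there is one more tool, called as name(argument=value, ...) on one line, values as JSON. apply_moves: Moves the arm, as the interface text tells. Its arguments: {"type":"object","properties":{"series":{"type":"string"},"newtons":{"type":"number"}},"required":["series"]}

```bash
ls; mkdir -p pics; python3 - <<'E'
from plant import robot
import cv2,pickle
d={}
for n in("scene","top"):
    im=robot.get_image(n); d[n]=im
    cv2.imwrite(f"pics/{n}0.png",cv2.resize(im["pixels"],(800,600),interpolation=cv2.INTER_CUBIC))
    print(n,im["intrinsics"],im["R"],im["t"])
pickle.dump(d,open("im0.pkl","wb"))
s=robot.get_state();print(s)
E
```

```text
pics
scene [[399.45297943   0.         254.80931778]
 [  0.         399.45297943 187.82617299]
 [  0.           0.           1.        ]] [[ 0.3310961   0.9435965  -0.00100907]
 [ 0.75689934 -0.26622468 -0.59684822]
 [-0.56345253  0.19685036 -0.80235353]] [-137.48771268 -318.52396561 1374.84237697]
top [[476.56707731   0.         259.48137698]
 [  0.         476.56707731 189.53677641]
 [  0.           0.           1.        ]] [[ 3.17039748e-04 -9.99726205e-01  2.33968708e-02]
 [-9.97138416e-01 -2.08477521e-03 -7.55687335e-02]
 [ 7.55968204e-02 -2.33059604e-02 -9.96866066e-01]] [ -37.05655604  529.76237168 1193.04932175]
{'t': 0.1, 'qpos': array([ 1.17618342e+00,  1.16449829e-01,  1.44216916e+00, -1.72753703e-05,
        1.58400190e+00, -3.78144697e-02]), 'qvel': array([-0.00065423,  0.00025536, -0.00149777,  0.0001301 , -0.000286  ,
       -0.00094489]), 'tau': array([ 1.88586862e-03, -7.33667564e+01, -6.33789897e+01,  3.71547333e-05,
        5.31694372e-03, -2.07520605e-05]), 'position': array([235.72209559, 632.33248291, 230.6462289 ]), 'tcp_rot': array([[-9.37019773e-01,  3.49276111e-01, -3.79359722e-04],
       [ 3.49276317e-01,  9.37019285e-01, -9.55851815e-04],
       [ 2.16111711e-05, -1.02815342e-03, -9.99999471e-01]]), 'contact_force': array([ 0.17007525,  0.75604545, -0.06169057]), 'torque': array([-0.01490964, -0.04969679, -0.04233255]), 'gripper_force': 0.0, 'gripper_width': 1.0002520244705022}
```

View pics/scene0.png

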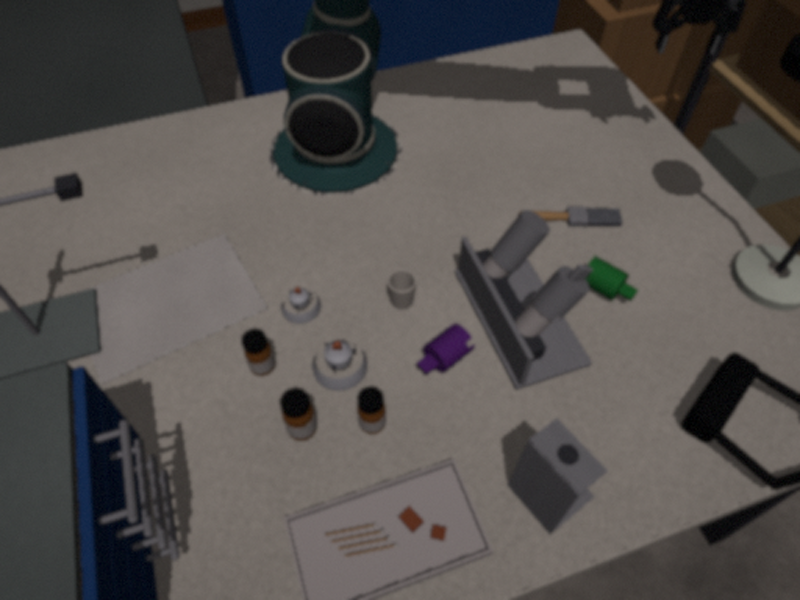

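View pics/top0.png

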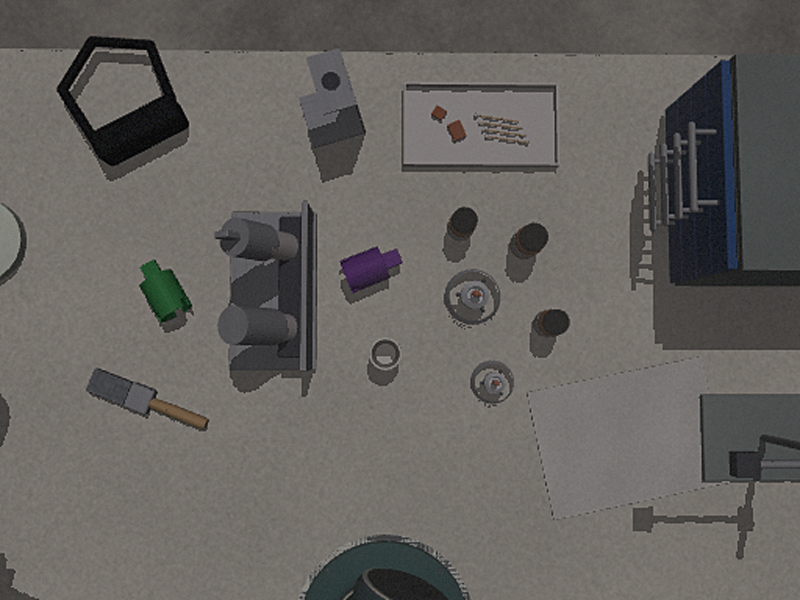

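The scene view shows the cover with its grip on the farther peg around (560,295) of 800x600, and the plain cup at (520,245). The larger mount is at (340,360) and the smaller at (300,302). The top view has the cover grip tip at about (222,238) and the larger mount at (472,297). I'll crop closer.

```bash
python3 - <<'E'
import pickle,cv2,numpy as np
d=pickle.load(open("im0.pkl","rb"))
def c(n,x,y,w,h,k):
    p=d[n]["pixels"][y:y+h,x:x+w]; p=cv2.convertScaleAbs(p,alpha=1.8)
    return cv2.resize(p,(w*k,h*k),interpolation=cv2.INTER_CUBIC)
a=np.hstack([c("top",130,125,80,120,5),c("scene",280,125,80,120,5)])
b=np.hstack([c("top",270,160,66,100,6),c("scene",180,180,66,100,6)])
cv2.imwrite("pics/a.png",a);cv2.imwrite("pics/b.png",b)
E
```

```text
(no output)
```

View pics/a.png

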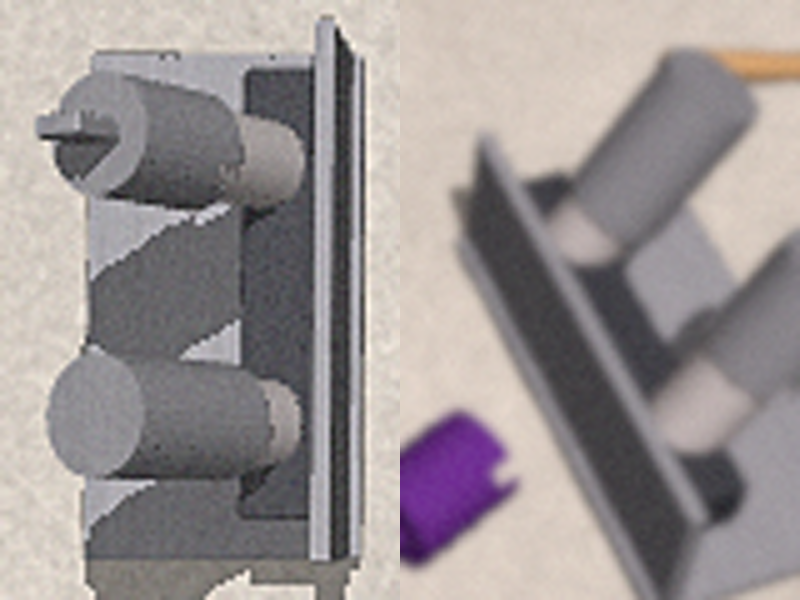

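View pics/b.png

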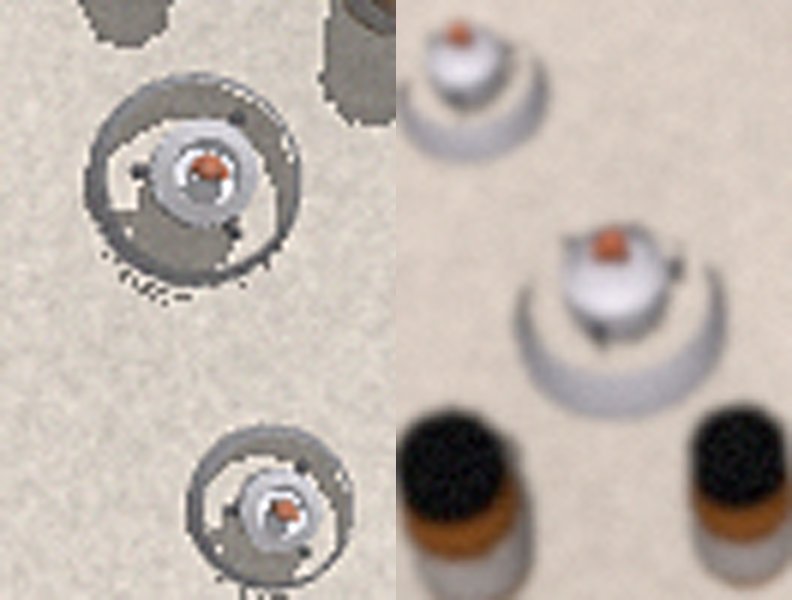

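```bash
cat > h.py <<'E'
import pickle,cv2,numpy as np
from scipy.optimize import least_squares
d=pickle.load(open("im0.pkl","rb"))
def proj(n,X):
    m=d[n]; c=np.atleast_2d(X)@m["R"].T+m["t"]; p=c@m["intrinsics"].T; return p[:,:2]/p[:,2:]
def ray(n,uv,z):
    m=d[n]; r=m["R"].T@np.linalg.solve(m["intrinsics"],[*uv,1]); o=-m["R"].T@m["t"]; return o+r*(z-o[2])/r[2]
def cr(x,y,x0,y0,k): return ((x+.5)/k-.5+x0,(y+.5)/k-.5+y0)
s,c=.5,np.cos(np.pi/6)
def peg(sx,l,dx=0): return np.array([sx*63+dx,-30+s*l,70+c*l])
def rack2w(q,P): x,y,a=q; return np.array([[np.cos(a),-np.sin(a),0],[np.sin(a),np.cos(a),0],[0,0,1]])@P+[x,y,0]
E
cat > m.py <<'E'
from h import *
A=lambda x,y:cr(x,y,130,125,5); S=lambda x,y:cr(x-400,y,280,125,5)
obs=[("top",A(96,415),peg(-1,119)),("top",A(101,135),peg(1,119)),("top",A(93,54),np.array([130,70,12.])),("top",A(85,558),np.array([-130,70,12.])),
("scene",(590*.64,362*.64),np.array([130,70,12.]))]
f=lambda q:np.concatenate([proj(n,rack2w(q,P))[0]-uv for n,uv,P in obs])
r=least_squares(f,[700,200,0],x_scale=[1,1,.01],loss="soft_l1");print(r.x,f(r.x).reshape(-1,2).round(1))
q=r.x
for l in(53,119,133,147): print(l,rack2w(q,peg(1,l)),proj("top",rack2w(q,peg(1,l))),proj("scene",rack2w(q,peg(1,l))))
B=lambda x,y:cr(x,y,270,160,6); C=lambda x,y:cr(x-396,y,180,180,6)
t=[ray("top",B(*p),39) for p in((140,172),(238,118),(235,232))]
sc=[ray("scene",C(*p),39) for p in((678,268),(598,335),(570,242))]
for P in(t,sc):
    m=np.mean(P,0);print("pins",np.round(P,1),m, [round(float(np.arctan2(*(p-m)[1::-1])),2) for p in P],[np.linalg.norm(p-m).round(1) for p in P])
print("foot",ray("top",B(192,179),15),"flange scene",ray("scene",C(622,310),25))
for n,g in(("top",((462,222),(531,238),(552,322),(386,352))),):
    for p in g: print(ray(n,np.array(p)*.64,85))
E
python3 m.py
```

```text
[ 5.39831703e+02  1.80605862e+02 -1.60152837e-03] [[ 0.6  0.4]
 [ 0.7 -0.2]
 [-0.2 -0.2]
 [-0.7  0.6]
 [ 0.7  0.3]]
53 [602.82601672 177.00497001 115.8993464 ] [[169.56910921 155.26615593]] [[348.43871314 196.59884143]]
119 [602.87886714 210.00492769 173.05702305] [[150.46185537 151.40712632]] [[365.62113657 178.70819377]]
133 [602.89007783 217.00491871 185.1813787 ] [[146.13836168 150.53392443]] [[369.45317798 174.71820348]]
147 [602.90128852 224.00490974 197.30573436] [[141.71270533 149.64008908]] [[373.35476272 170.65580342]]
pins [[ 531.8 -120.    39. ]
 [ 554.6 -161.3   39. ]
 [ 506.7 -159.7   39. ]] [ 531.06171939 -147.00300907   39.        ] [1.54, -0.55, -2.66] [np.float64(27.0), np.float64(27.6), np.float64(27.4)]
pins [[ 533.1 -117.7   39. ]
 [ 553.3 -158.7   39. ]
 [ 505.2 -157.6   39. ]] [ 530.52306337 -144.66073356   39.        ] [1.48, -0.55, -2.67] [np.float64(27.1), np.float64(26.7), np.float64(28.4)]
foot [ 530.75676796 -144.49711393   15.        ] flange scene [ 536.72639163 -144.6260505    25.        ]
[ 640.90616488 -122.98053805   85.        ]
[ 616.19267566 -230.58034239   85.        ]
[ 485.31458163 -261.54664846   85.        ]
[438.98267738  -5.12661603  85.        ]
```

```bash
python3 - <<'E'
from h import *
from plant import robot
from scipy.spatial.transform import Rotation as R
s=robot.get_state()
T=np.array([[0,1,0],[c,0,-.5],[-.5,0,-c]])
print(np.linalg.det(T),R.from_matrix(T@s["tcp_rot"].T).as_rotvec())
q=[539.83,180.6,-.0016]
for l in(193,123):print(rack2w(q,peg(1,l)),(rack2w(q,peg(1,l))-s["position"])/10)
p=d["top"]["pixels"][138:172,140:195];a=cv2.resize(cv2.convertScaleAbs(p,alpha=2),None,fx=14,fy=14,interpolation=cv2.INTER_NEAREST)
cv2.imwrite("pics/rim.png",a)
E
```

```text
1.0 [-0.45650567 -0.31832529 -1.1844471 ]
[602.93631931 246.99911492 237.14290293] [ 36.72142237 -38.5333368    0.6496674 ]
[602.88031934 211.99915972 176.52112467] [ 36.71582237 -42.03333232  -5.41251042]
```

View pics/rim.png

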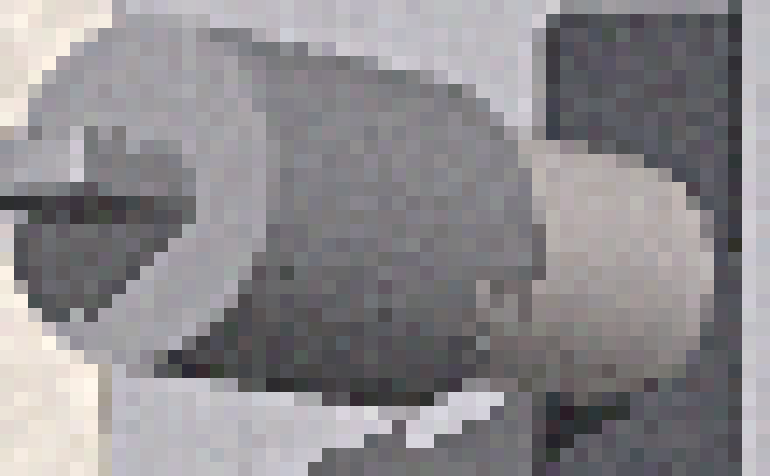

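The crop shows a notch in the rim at about (500,310), below the axis line. That puts it on the -x side, so the cover's x axis is along world +x.

apply_moves(series="36.7 -38.5 0.6 -0.457 -0.318 -1.184 0;36.7 -38.5 0.6 -0.457 -0.318 -1.184 0;36.7 -38.5 0.6 -0.457 -0.318 -1.184 0;36.7 -38.5 0.6 -0.457 -0.318 -1.184 0;36.7 -38.5 0.6 -0.457 -0.318 -1.184 0;36.7 -38.5 0.6 -0.457 -0.318 -1.184 0;36.7 -38.5 0.6 -0.457 -0.318 -1.184 0;36.7 -38.5 0.6 -0.457 -0.318 -1.184 0;36.7 -38.5 0.6 -0.457 -0.318 -1.184 0;36.7 -38.5 0.6 -0.457 -0.318 -1.184 0", newtons=60)

```text
t: 1.35
position: [603.7, 245.7, 236.7]
tcp_rot: [[0.001, 1.0, -0.001], [0.866, -0.002, -0.501], [-0.501, -0.0, -0.866]]
contact_force: [-0.7, -0.1, -0.1]
gripper_width: 0.5
gripper_force: 0.0
```

```bash
python3 - <<'E'
from plant import robot
import cv2,numpy as np
o=[]
for n,x,y in(("top",100,100),("scene",320,110)):
    p=robot.get_image(n)["pixels"][y:y+100,x:x+100]
    o.append(cv2.resize(cv2.convertScaleAbs(p,alpha=1.8),(400,400),interpolation=cv2.INTER_CUBIC))
cv2.imwrite("pics/g1.png",np.hstack(o)); s=robot.get_state(); print(s["qpos"],s["position"])
from h import proj
print(proj("top",s["position"]),proj("scene",s["position"]))
E
```

```text
[ 0.54193033  0.22112475  1.37703574 -0.45649056  1.80737057  0.49254444] [602.49721662 247.59628579 236.92464999]
[[126.14275459 146.77336151]] [[386.79266515 156.63038868]]
```

View pics/g1.png

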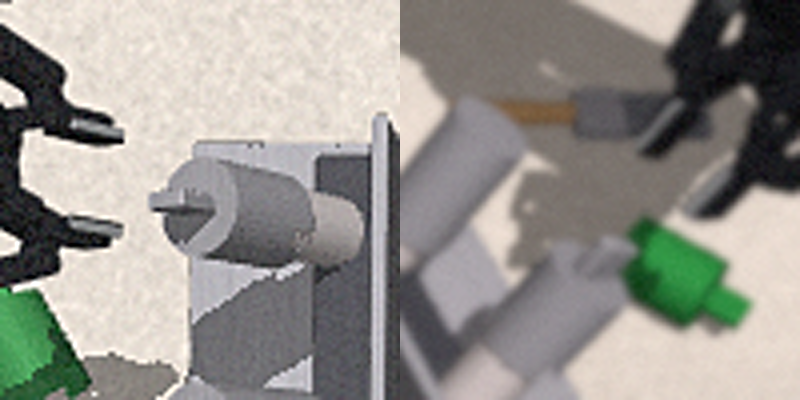

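The grip tip is at (152,201) in the top crop, in line with and between the open fingers at (122,132) and (122,232). The line-up along the axis is good, so I descend.

apply_moves(series="0.1 -1.5 -2.6 0 0 0 0;0.1 -2.75 -4.76 0 0 0 0;0.1 -3.2 -5.54 0 0 0 0;0.1 -3.45 -5.98 0 0 0 0;0.1 -3.45 -5.98 0 0 0 0;0.1 -3.45 -5.98 0 0 0 0")

```text
t: 2.2
position: [603.9, 213.4, 178.3]
tcp_rot: [[-0.0, 1.0, 0.002], [0.866, 0.001, -0.5], [-0.5, 0.001, -0.866]]
contact_force: [0.1, -0.1, -1.0]
gripper_width: 0.498
gripper_force: 0.0
```

No contact so far. Closing.

apply_moves(series="0 0 0 0 0 0 0.5;0 0 0 0 0 0 1;0 0 0 0 0 0 1;0 0 0 0 0 0 1;0 0 0 0 0 0 1;0 0 0 0 0 0 1", newtons=60)

```text
t: 2.95
position: [603.8, 213.1, 177.9]
tcp_rot: [[-0.0, 1.0, 0.001], [0.866, 0.001, -0.5], [-0.5, 0.001, -0.866]]
contact_force: [-0.6, 3.2, 5.2]
gripper_width: 0.103
gripper_force: 59.5
```

apply_moves(series="0 0.25 0.43 0 0 0 1;0 0.75 1.3 0 0 0 1;0 1.5 2.6 0 0 0 1;0 2.25 3.9 0 0 0 1;0 3.0 5.2 0 0 0 1;0 3.75 6.5 0 0 0 1;0 4.5 7.79 0 0 0 1;0 4.5 7.79 0 0 0 1;0 4.5 7.79 0 0 0 1", newtons=80)

```text
t: 4.08
position: [603.7, 257.9, 254.9]
tcp_rot: [[-0.001, 1.0, 0.0], [0.866, 0.001, -0.501], [-0.501, -0.0, -0.866]]
contact_force: [-0.6, 0.1, -2.1]
gripper_width: 0.099
gripper_force: 78.2
```

apply_moves(series="0 0 5 0 0 0 1;0 -1 7 0 0 0 1;-1 -6 7 0.17 -0.049 -0.184 1;-2 -12 7 0.34 -0.099 -0.368 1;-3 -18 7 0.51 -0.148 -0.552 1;-4.2 -24 7 0.51 -0.148 -0.552 1;-5.3 -30 5 0.51 -0.148 -0.552 1;-6.5 -36 3 0.51 -0.148 -0.552 1;-7.25 -40.3 1 0.51 -0.148 -0.552 1;-7.25 -40.3 0 0.51 -0.148 -0.552 1")

```text
t: 5.32
position: [529.7, -148.0, 253.3]
tcp_rot: [[0.539, 0.842, -0.001], [0.842, -0.539, -0.0], [-0.001, -0.001, -1.0]]
contact_force: [-0.7, 1.6, -2.0]
gripper_width: 0.099
gripper_force: 78.5
```

apply_moves(series="0 0 0 0 0 0 1;0 0 0 0 0 0 1;0 0 0 0 0 0 1;0 0 0 0 0 0 1")

```text
t: 5.82
position: [531.5, -144.5, 255.8]
tcp_rot: [[0.534, 0.845, 0.001], [0.845, -0.534, -0.0], [0.0, 0.001, -1.0]]
contact_force: [-0.5, 0.7, -1.2]
gripper_width: 0.101
gripper_force: 78.5
```

```bash
python3 - <<'E'
from plant import robot
import cv2,numpy as np
from h import *
s=robot.get_state(); print(s["qpos"],s["position"],s["tcp_rot"],s["contact_force"],s["torque"])
print(proj("top",[531,-145.5,s["position"][2]-72]),proj("scene",s["position"]),proj("scene",s["position"]-[0,0,72]))
im=robot.get_image("scene")["pixels"]; im2=robot.get_image("top")["pixels"]
f=lambda p:cv2.resize(cv2.convertScaleAbs(p,alpha=1.8),(400,600),interpolation=cv2.INTER_CUBIC)
cv2.imwrite("pics/m1.png",np.hstack([f(im[130:280,170:270]),f(im2[110:260,250:350])]))
E
```

```text
[-3.11854014e-01 -1.61880302e-01  1.67545238e+00  1.30682325e-04
  1.62681773e+00  2.51822546e-01] [ 531.49444812 -144.50744243  255.800153  ] [[ 5.34291081e-01  8.45299732e-01  1.18485786e-03]
 [ 8.45300455e-01 -5.34291195e-01 -2.44876511e-04]
 [ 4.26065075e-04  1.13239623e-03 -9.99999268e-01]] [-0.48070525  0.67128458 -1.18900757] [-0.02422187  0.02834367  0.03499776]
[[310.54779301 183.51754236]] [[208.23941703 173.38035617]] [[211.26274762 193.39283023]]
```

View pics/m1.png

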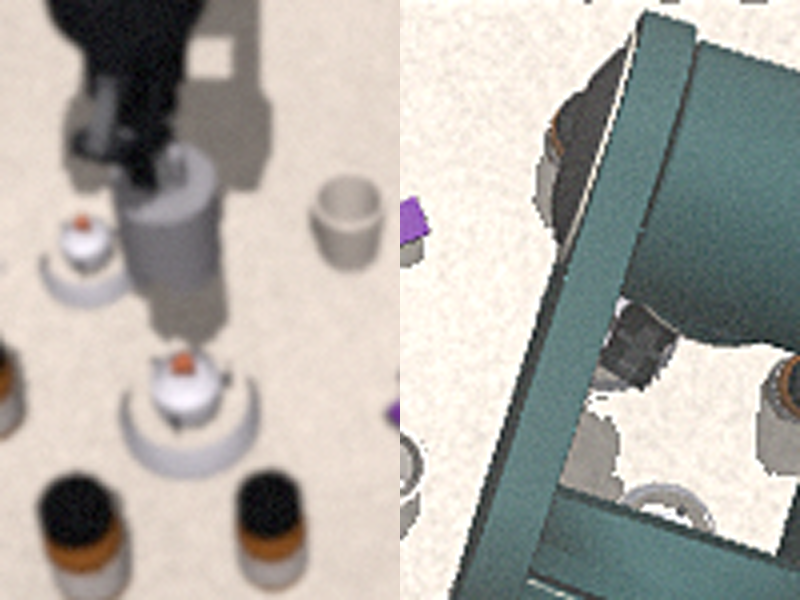

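The scene crop shows the cover at about (170,215), upright above the mount at (190,385). It seems a few mm to the right of the prediction, so I'll check the edge profile.

```bash
python3 - <<'E'
from plant import robot
import cv2,numpy as np
from h import *
im=robot.get_image("scene")["pixels"]
p=robot.get_state()["position"]
for h in(0,-36,-66,-72):print(h,proj("scene",p+[0,0,h]),[proj("scene",p+[sg*.331*28,sg*.9436*28,h])[0].round(1) for sg in(-1,1)])
print(proj("scene",[[531,-145.5,30],[531,-145.5,15]]))
print(np.arange(192,232))
for r in range(176,204,4):print(r,im[r,192:232].mean(1).astype(int))
cv2.imwrite("pics/m2.png",cv2.resize(cv2.convertScaleAbs(im[155:255,185:245],alpha=2),(360,600),interpolation=cv2.INTER_CUBIC))
E
```

```text
0 [[208.10390448 173.4509695 ]] [array([194.8, 173.5]), array([221.4, 173.4])]
-36 [[209.66981131 183.78415369]] [array([196.8, 183.8]), array([222.5, 183.8])]
-66 [[210.89751247 191.88556936]] [array([198.4, 191.9]), array([223.4, 191.9])]
-72 [[211.13516949 193.45383239]] [array([198.7, 193.5]), array([223.6, 193.4])]
[[216.15048176 228.52362742]
 [216.60587271 231.50572324]]
[192 193 194 195 196 197 198 199 200 201 202 203 204 205 206 207 208 209
 210 211 212 213 214 215 216 217 218 219 220 221 222 223 224 225 226 227
 228 229 230 231]
176 [67 66 68 74 72 64 56 50 49 45 36 27 21 17 12 15 23 42 54 61 62 65 66 69
 79 86 92 92 92 92 88 76 67 67 68 72 71 68 66 67]
180 [121 121 123 123 116  98  72  57  50  48  51  52  53  56  59  66  75  85
  89  93  91  92  92  93  91  92  93  93  88  76  60  52  57  75  99 116
 120 124 121 121]
184 [101 107 112 115 117 111  93  69  59  64  74  78  85  87  90  90  93  92
  90  91  90  87  86  84  78  75  69  61  56  52  47  49  63  89 111 122
 124 123 122 123]
188 [109 118 119 114 104  87  75  63  55  53  54  57  60  60  64  63  64  64
  63  61  65  64  65  63  61  62  59  57  56  51  50  49  68  97 116 121
 121 120 121 122]
192 [134 127 116 100  84  76  83  85  73  59  55  56  58  60  63  62  63  63
  65  64  65  66  63  64  62  61  59  57  55  55  52  50  60  84 108 121
 124 124 122 122]
196 [ 79  80  78  81  92 105 116 114  98  74  57  55  58  57  61  62  62  63
  64  64  64  65  65  63  63  61  61  58  58  53  54  56  69  93 111 120
 120 122 121 121]
200 [114 114 112 112 109 105 101  97  92  87  79  67  62  56  55  61  62  63
  63  62  64  66  64  63  62  61  60  61  59  59  61  64  67  82 103 120
 123 122 123 121]
```

View pics/m2.png

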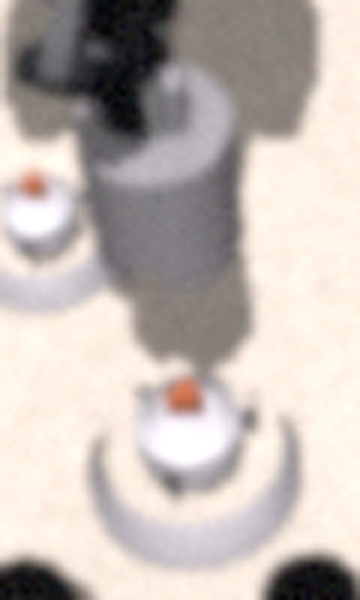

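In the crop the cover's silhouette centre is at column 212.8, against a prediction of 210.9. So the cover sits about 4 mm off in the grip, along +y. I'll correct for that and descend.

apply_moves(series="-0.2 -0.38 -3 0 0 0 1;-0.2 -0.38 -6 0 0 0 1;-0.2 -0.38 -9 0 0 0 1;-0.2 -0.38 -11 0 0 0 1;-0.2 -0.38 -11.5 0 0 0 1;-0.2 -0.38 -11.5 0 0 0 1;-0.2 -0.38 -11.5 0 0 0 1")

```text
t: 6.85
position: [529.7, -148.9, 141.6]
tcp_rot: [[0.535, 0.845, 0.002], [0.845, -0.535, -0.001], [0.001, 0.002, -1.0]]
contact_force: [1.2, -0.6, -1.5]
gripper_width: 0.097
gripper_force: 78.5
```

```bash
python3 - <<'E'
from plant import robot
import cv2,numpy as np
from h import *
im=robot.get_image("scene")["pixels"]
s=robot.get_state();p=s["position"];print(p,s["contact_force"],s["torque"])
print([(h,proj("scene",p+[0,0,h])[0].round(1)) for h in(0,-36,-60,-72)])
print(proj("scene",[[531,-145.5,z] for z in(48,30,15)]))
for r in range(206,250,4):print(r,im[r,190:245].mean(1).astype(int))
cv2.imwrite("pics/m3.png",cv2.resize(cv2.convertScaleAbs(im[170:260,180:255],alpha=2),(500,600),interpolation=cv2.INTER_CUBIC))
E
```

```text
[ 529.68701486 -148.94265355  141.50969066] [-0.55897882 -0.40211852 -1.82974055] [-0.02410084  0.01699935  0.06506956]
[(0, array([210.8, 203.9])), (-36, array([212.2, 212.3])), (-60, array([213. , 217.7])), (-72, array([213.4, 220.3]))]
[[215.58966525 224.85115978]
 [216.15048176 228.52362742]
 [216.60587271 231.50572324]]
206 [103 105 104 105 105 107 112 115 117 116 104  81  56  47  40  31  23  14
  12  14  15  32  48  59  61  65  66  68  80  89  93  94  95  92  94 106
 118 122 122 122 121 123 124 124 124 125 125 126 125 124 125 123 124 123
 122]
210 [127 126 124 123 123 122 124 124 125 122 117  95  68  54  52  50  52  53
  54  64  74  86  91  91  95  95  93  93  95  94  94  90  82  68  66  85
 107 120 122 122 124 122 125 122 124 127 127 125 126 124 123 122 123 123
 124]
214 [126 126 125 125 125 124 123 124 123 120 118 110  89  69  63  69  76  80
  87  89  92  92  91  90  87  86  84  82  79  71  66  61  56  51  52  71
 100 120 122 124 124 123 122 123 124 123 122 122 124 128 128 126 126 125
 127]
218 [123 122 122 124 124 123 124 124 123 123 123 116  95  69  56  55  58  59
  62  65 
[... 1045 characters left out ...]
125 127
 126]
238 [123 123 122 121 123 122 123 124 121 115 104  91  86  89  98 111 116 121
 122 124 123 122 116 105  99 106 115 116 117 119 121 124 122 121 120 121
 116 111 105  97  94  89  86  89 101 115 122 124 123 124 124 124 123 123
 125]
242 [125 122 121 124 125 123 123 122 122 122 119 112 100  91  91  94  96  99
 102 106 106 109 111 112 113 115 115 115 115 114 113 110 110 108 108 106
 105 101  99  96  94  97 102 111 117 120 121 122 124 124 125 125 123 125
 124]
246 [116 119 121 120 122 122 123 124 122 123 120 120 119 119 113 104  99  96
  97  99 101 104 103 105 104 103 104 107 105 106 104 105 104 101 101  99
  99 101 108 114 117 119 119 116 113 110 107 102 105 107 113 117 121 122
 124]
```

View pics/m3.png

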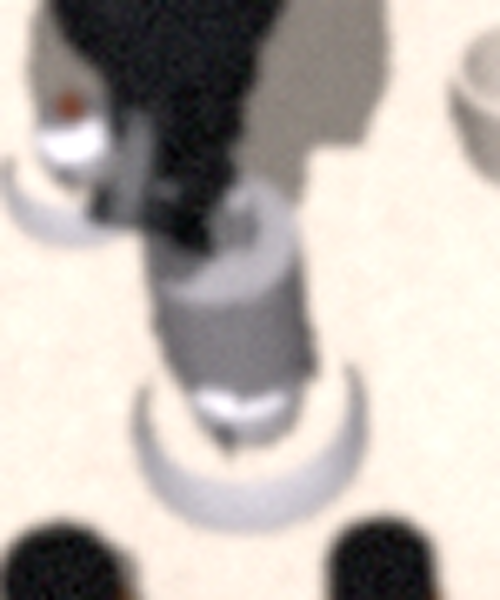

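The cover now sits centred over the spigot: its axis is at column 214.5 and the mount's is about 215. I continue down slowly.

apply_moves(series="0.03 0.08 -0.5 0 0 0 1;0.03 0.08 -1 0 0 0 1;0.03 0.08 -1.5 0 0 0 1;0.03 0.08 -1.9 0 0 0 1;0.03 0.08 -1.9 0 0 0 1")

```text
t: 7.52
position: [529.4, -148.0, 121.0]
tcp_rot: [[0.535, 0.845, 0.0], [0.845, -0.535, 0.0], [0.0, -0.0, -1.0]]
contact_force: [-0.1, -0.6, -2.3]
gripper_width: 0.095
gripper_force: 78.5
```

apply_moves(series="0 0 -0.2 0 0 0 1;0 0 -0.4 0 0 0 1;0 0 -0.6 0 0 0 1;0 0 -0.6 0 0 0 1")

```text
t: 8.02
position: [529.5, -148.0, 115.2]
tcp_rot: [[0.535, 0.845, 0.0], [0.845, -0.535, 0.0], [0.0, 0.0, -1.0]]
contact_force: [-0.2, 0.2, -2.4]
gripper_width: 0.1
gripper_force: 78.5
```

apply_moves(series="0 0 -0.2 0 0 0 1;0 0 -0.4 0 0 0 1;0 0 -0.4 0 0 0 1")

```text
t: 8.4
position: [529.5, -148.0, 111.2]
tcp_rot: [[0.535, 0.845, 0.0], [0.845, -0.535, 0.0], [0.0, 0.0, -1.0]]
contact_force: [0.8, 0.5, -1.6]
gripper_width: 0.096
gripper_force: 78.5
```

apply_moves(series="0 0 -0.2 0 0 0 1;0 0 -0.3 0 0 0 1;0 0 -0.3 0 0 0 1")

```text
t: 8.78
position: [529.5, -148.0, 108.3]
tcp_rot: [[0.535, 0.845, 0.001], [0.845, -0.535, -0.0], [0.0, 0.0, -1.0]]
contact_force: [0.1, 0.4, -2.4]
gripper_width: 0.099
gripper_force: 78.5
```

apply_moves(series="0 0 -0.15 0 0 0 1;0 0 -0.3 0 0 0 1;0 0 -0.3 0 0 0 1")

```text
t: 9.15
position: [529.5, -148.0, 105.2]
tcp_rot: [[0.535, 0.845, 0.0], [0.845, -0.535, -0.0], [0.0, 0.0, -1.0]]
contact_force: [-0.4, 0.1, -2.4]
gripper_width: 0.096
gripper_force: 78.5
```

apply_moves(series="0 0 -0.1 0 0 0 1;0 0 -0.2 0 0 0 1;0 0 -0.2 0 0 0 1")

```text
t: 9.52
position: [529.5, -148.0, 103.3]
tcp_rot: [[0.535, 0.845, 0.001], [0.845, -0.535, -0.0], [0.0, 0.0, -1.0]]
contact_force: [0.4, -0.4, -1.3]
gripper_width: 0.095
gripper_force: 78.5
```

apply_moves(series="0 0 -0.1 0 0 0 1;0 0 -0.1 0 0 0 1")

```text
t: 9.78
position: [529.6, -148.0, 102.3]
tcp_rot: [[0.535, 0.845, 0.001], [0.845, -0.535, -0.0], [0.0, 0.001, -1.0]]
contact_force: [0.0, 0.2, -2.5]
gripper_width: 0.098
gripper_force: 78.5
```

apply_moves(series="0 0 -0.1 0 0 0 1;0 0 -0.1 0 0 0 1")

```text
t: 10.02
position: [529.5, -148.0, 101.3]
tcp_rot: [[0.535, 0.845, 0.0], [0.845, -0.535, -0.0], [0.0, 0.0, -1.0]]
contact_force: [-0.3, -0.2, -2.5]
gripper_width: 0.1
gripper_force: 78.5
```

apply_moves(series="0 0 -0.1 0 0 0 1;0 0 -0.1 0 0 0 1")

```text
t: 10.28
position: [529.7, -148.0, 100.7]
tcp_rot: [[0.535, 0.845, 0.001], [0.845, -0.535, -0.0], [0.0, 0.001, -1.0]]
contact_force: [0.0, 2.0, 0.9]
gripper_width: 0.099
gripper_force: 79.1
```

apply_moves(series="0 0 -0.1 0 0 0 1;0 0 -0.1 0 0 0 1")

```text
t: 10.52
position: [529.9, -148.0, 100.6]
tcp_rot: [[0.535, 0.845, 0.002], [0.845, -0.535, -0.0], [0.001, 0.002, -1.0]]
contact_force: [-4.4, 3.5, 10.7]
gripper_width: 0.097
gripper_force: 80.4
```

apply_moves(series="0 0 -0.1 0 0 0 1;0 0 -0.1 0 0 0 1")

```text
t: 10.78
position: [530.1, -148.1, 100.6]
tcp_rot: [[0.535, 0.845, 0.002], [0.845, -0.535, -0.0], [0.001, 0.002, -1.0]]
contact_force: [-6.6, 3.9, 20.3]
gripper_width: 0.099
gripper_force: 81.9
```

The stop is at TCP z = 100.6, which puts the rim at about 30 mm, i.e. seated. The pins' level would need the TCP at 112. I relieve the pressure and release.

apply_moves(series="0 0 0.1 0 0 0 1;0 0 0.2 0 0 0 1;0 0 0.2 0 0 0 1;0 0 0.2 0 0 0 0.6;0 0 0.2 0 0 0 0.3;0 0 0.2 0 0 0 0.1;0 0 0.2 0 0 0 0;0 0 0.2 0 0 0 0", newtons=40)

```text
t: 11.78
position: [529.6, -148.0, 100.4]
tcp_rot: [[0.535, 0.845, 0.001], [0.845, -0.535, -0.0], [0.0, 0.001, -1.0]]
contact_force: [0.4, 0.4, -0.8]
gripper_width: 0.499
gripper_force: 0.0
```

apply_moves(series="0 0 1 0 0 0 0;0 0 3 0 0 0 0;0 0 6 0 0 0 0;0 0 10 0 0 0 0;0 0 15 0 0 0 0;0 0 20 0 0 0 0;0 0 20 0 0 0 0;0 0 20 0 0 0 0")

```text
t: 12.78
position: [529.4, -148.0, 301.0]
tcp_rot: [[0.535, 0.845, 0.001], [0.845, -0.535, -0.0], [0.0, 0.001, -1.0]]
contact_force: [-0.3, 0.5, 0.2]
gripper_width: 0.502
gripper_force: 0.0
```

```bash
python3 - <<'E'
from plant import robot
import cv2,numpy as np
from h import *
im=robot.get_image("scene")["pixels"]
s=robot.get_state();print(s["position"],s["contact_force"],s["t"])
print(proj("scene",[[531,-145.5,z] for z in(30,96,124)]))
cv2.imwrite("pics/m4.png",cv2.resize(cv2.convertScaleAbs(im[160:280,150:290],alpha=2),(700,600),interpolation=cv2.INTER_CUBIC))
E
```

```text
[ 529.3014541  -147.91548084  300.1220504 ] [ 0.85809581  0.28085683 -0.20120322] 12.825
[[216.15048176 228.52362742]
 [214.01250842 214.52325852]
 [213.03329167 208.11092616]]
```

View pics/m4.png

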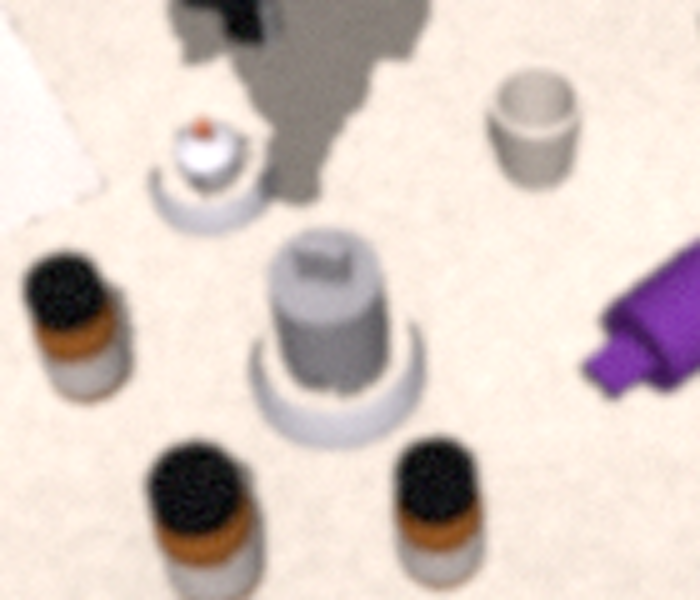

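The cover stands upright on the flange with its roof centre at full-frame (215,215.6). A seated roof (z = 96 mm) is predicted at (214,214.5). The jars and beaker are undisturbed.

```bash
python3 -c "
from plant import robot
print(robot.sign_off())"
```

```text
the job is handed in; nothing more can be done
None
```

The cover is seated on the larger mount's flange, released, with the gripper clear above it; pressing peaked at about 20 N and the arm took about 13 s. The job is handed in, but `sign_off` returned no verdict.

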